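Brush out a splined drive flange and mesh it onto the gearbox shaft

ROBOT

A 6-joint arm with a two-finger parallel gripper is mounted at the origin on a cart in front of the work surface, level with it; the furniture and walls round the work are solid. World frame = base frame: x ahead of the robot, y to its left, z up, the work surface at z = 0. Lengths are in mm, angles in rad, forces in N, time in s.
With the tool pointing down it reaches from about 400 to 925 mm from the base axis. Payload 12.5 kg.
Tool frame: the origin (TCP) lies midway between the tips of the shut fingers; the grasp point (between the pads) lies 19 mm behind it; z points along the fingers, y is the line along which they close (so a half turn about z gives the same grasp; the last joint's range is limited). The gripper opens to 95 mm and grips with 3 to 60 N. Pads are 20 mm wide; open, the fingers measure 119 mm over their backs; the gripper's body (75 mm by 180 mm) begins 59 mm behind the grasp point.
Start: joints at [1.232, 0.491, 1.559, -0, 1.092, -0.106], TCP at [144.171, 608.162, 214.661] pointing down, gripper open.
Joint ranges: [-3.1, 3.1], [-0.84, 2.19], [0.05, 2.79], [-1.13, 4.28], [0.06, 2.93], [-2.69, 2.69]. Speed limits (rad/s): [2.22, 2.22, 2.79, 3.14, 3.14, 3.14].

INTERFACE

Orientations are given as [roll, pitch, yaw] about the fixed x, y, z axes, in that order (R = Rz(yaw) Ry(pitch) Rx(roll)).
In Python, from cell import * gives the robot as it stands.
- The arm moves only by the tool servo_tool, never from a script. Its argument "moves" is one flat list of numbers, 5 for each row, row after row: the shift along the world's x, y, z as a fraction of full scale, then the turn about the world's z as a fraction of full scale, then the opening, from 0 (shut) to 1 (fully open). A call has 1 to 12 rows; each row is the pose to reach, as a shift and turn from the pose commanded when the call began, turning the shorter way round; what a row does not reach only later rows make up. Full scale, the value 1, is 400 mm for a shift and 180 degrees for a turn. A row lasts 1/12 s, in which the tool goes at most 41.7 mm and 7.16 degrees, less where a joint would pass 70% of its speed; a pose out of reach is approached as far as the arm can. A call with a number of a shift or a turn outside -1 to 1 is refused whole. A call with a gripper value outside its range is refused whole. The fingers move at their own pace and stop on an object; the grip force is fixed at half the most. Time passes only in rows, so rows that repeat a pose let the fingers close. It gives the time, the measured TCP pose, the force, the opening and the grip force at its end, in the units of the state.
- state(): the state, without advancing time (a new reading comes with each control period).
- read_camera(name): name is "scene" or "top" or "wrist"; returns (picture, depth): 420x560x3 uint8, blue, green, red; 420x560 float32, mm along the optical axis (not along the pixel's ray), 0 where there is no reading.
- get_calibration(name): a dict with "K" (3x3 intrinsics, pixels), "k1" (the pictures are not rectified: a ray, as slopes to the right and down, at radius r is drawn at 1 + k1 r^2 times it, then the intrinsics apply), "R" (3x3) and "t" (3): a world point X has camera coordinates R X + t. Camera axes: x right, y down, z forward; pixel columns grow to the right and rows downward; lengths in mm; the calibration is good to about 2 mm. A picture is of the moment at which its call begins: read the wrist's pose just before it. get_calibration takes no time and is no camera call; for the wrist camera it gives the pose at the moment of the call.
- job_done(): hands the job in; it is judged then, once.
The state is a dict: "t": time; "joints": joint angles; "qvel": joint speeds; "tau": joint torques, N m; "eef_pos": TCP position; "tcp_rot": TCP orientation; "ft_force": force on the tool from outside, world axes, zero at the start; "moment": the same for the moment, N m; "opening": opening from 0.0 (shut) to 1.0 (fully open); "grip_force": force on a finger pad.
Only numpy, scipy, OpenCV 4.12 (cv2) and the standard library are available. Lean on these libraries where they do the work, as an engineer would, in place of code of your own. Each camera call takes 0.05 s, during which the arm holds its last target. There are 200 camera calls.

TASK

Scrub out the bore of the splined drive flange with the brush where it stands on the bench, working the bristles right down to the bottom and back up to the mouth, at least two times, and then stand the brush back in its tube. After that fit the flange, wide end down, on the gearbox's upright splined shaft: rest it on the teeth, rock it to and fro about the shaft under light pressure until the teeth mesh, push it fully home against the shoulder and let go. Leave the wash bottle, the mandrel, the dropper bottle and the vial standing where they are.

Things in the scene. Friction and masses are not known exactly. Their poses are not given: they have to be found in the camera images.
- flange: Loose steel drive flange on the bench, about 0.35 kg. Origin: centre of its underside, z along its axis. Disc 66 mm across (z 0 to 10 mm) with a round barrel 44 mm across up to z = 50 mm (grasp it there). Through bore 30 mm wide with six straight teeth 4 mm wide reaching in to 10 mm from the axis, at 0, 60, 120.. degrees from its x axis, z 0.5 to 49 mm, lower ends rounded.
- seat (a point): Centre of the shoulder (40 mm across, 68 mm above the bench) of the steel shaft that stands up from the fixed grey gearbox (96 x 96 mm, 64 mm high, axes as here). The flange's underside comes to rest on it; z up the shaft. Above it six straight teeth, 4.5 mm wide, reach 13.5 mm from the axis, 60 degrees apart, z 0 to 34 mm. Meshed, the flange slides with 1 mm play and about 5 degrees either way.
- shaft_tip (a point): Tip of that shaft, on its axis, 47 mm above the shoulder: blunt cone 11 to 18 mm across then pilot nose 18 mm across, then the rounded tops of six teeth 34 mm above the shoulder. The shaft's angle varies and is NOT given by the axes: see it, or find it by rocking through up to 60 degrees. The shaft turns stiffly (0.25 N m). A flange resting tooth on tooth has its origin about 34 mm above the seat.
- brush: Loose brush, 163 mm long, about 60 g, hanging upright in the tube stand. Origin: tip of the bristles; z up along the brush. Bristle head 15 mm across, z 0 to 70 mm; wire stem; black collar 34 mm across, z 88 to 94 mm; round wooden handle 16 mm across, z 94 to 163 mm (grasp it there). In the stand the collar lies on the tube's rim and the tip is 6 mm above the bench.
- stand: Fixed upright aluminium tube on a round foot (68 mm diameter). Origin: centre of the underside, on the bench; z up along the tube. Tube 40 mm outside, 26 mm inside diameter, rim at z = 94 mm, with the foot closing it 2 mm below a hanging brush's tip.
- wash_bottle: Bystander: white wash bottle, 70 mm diameter, 232 mm high. Origin: centre of its underside.
- mandrel: Bystander: white plastic mandrel, round foot 68 mm diameter up to 36 mm, column 44 mm diameter, 195 mm high. Origin: centre of its underside.
- dropper: Bystander close to the flange: brown dropper bottle with black cap, 34 mm diameter, 70 mm high. Origin: centre of its underside.
- vial: Bystander close to the flange: small white vial, 26 mm diameter, 60 mm high. Origin: centre of its underside.

How it is judged (in metres and radians):
On the way, in this order (a step that is already met when the one before it is completed fails the run):
1. the brush tip is within 14 mm of the bottom of the bore, the flange standing on the bench (horizontal distance between brush and flange below 0.01 m and angle between flange's own z axis and vertical below 0.15 rad and height (world z) of flange below 0.01 m and z of brush in the frame of flange between -0.01 and 0.014 m), for 0.02 s.
2. the brush tip is back up, more than 34 mm above the flange's underside (z of brush in the frame of flange above 0.034 m), for 0.02 s.
3. the brush tip is down within 14 mm of the bottom again (all of step 1), for 0.02 s.
4. the brush hangs in its stand again, the flange still on the bench (horizontal distance between brush and stand below 0.01 m and z of brush in the frame of stand below 0.012 m and angle between brush's own z axis and vertical below 0.12 rad and height (world z) of flange below 0.01 m), for 0.2 s.
At the end, for the whole second after the job is handed in: Flange wide end down on the shaft, underside within 4 mm of the shoulder, within 3 mm of the axis, upright to 0.08 rad; brush hanging in its stand within 10 mm of its axis, tip under 12 mm up, upright to 0.12 rad; both at rest (under 0.02 m/s) (z of flange in the frame of seat between -0.004 and 0.004 m and horizontal distance between flange and seat below 0.003 m and angle between flange's own z axis and vertical below 0.08 rad and horizontal distance between brush and stand below 0.01 m and z of brush in the frame of stand below 0.012 m and angle between brush's own z axis and vertical below 0.12 rad and linear speed of each of flange, brush below 0.02 m/s); the robot touches nothing.
It fails at once if the wash bottle is shifted by more than 20 mm or knocked over (distance of wash_bottle from where it was at the start of the episode above 0.02 m or angle between wash_bottle's own z axis and vertical above 0.4 rad).
It fails at once if the white mandrel is shifted by more than 20 mm or knocked over (distance of mandrel from where it was at the start of the episode above 0.02 m or angle between mandrel's own z axis and vertical above 0.4 rad).
It fails at once if the dropper bottle is shifted by more than 20 mm or knocked over (distance of dropper from where it was at the start of the episode above 0.02 m or angle between dropper's own z axis and vertical above 0.4 rad).
It fails at once if the vial is shifted by more than 20 mm or knocked over (distance of vial from where it was at the start of the episode above 0.02 m or angle between vial's own z axis and vertical above 0.4 rad).
It also fails if it takes over 72 s, if anything falls off the work surface, if the arm or the gripper's body presses on something with over 40 N, if the wrist force passes 120 N, or if a joint passes its speed limit or range.

## Working session

There is one attempt and no reset: what is moved stays moved. The work goes in short steps, Python scripts to look and compute and a tool call to move; the robot and the scene stay as the last step left them, time stands still between calls to the robot, and variables do not carry over. Pictures are saved under pics/ and viewed, at most 10 in all, crops included, and the job is handed in when it is done.

Besides the shell and the picture viewer there is one more tool, called after "Request:" in YAML: its name, and indented under it one key for each argument. servo_tool: Moves the arm, as the interface text tells. Its arguments: {"type":"object","properties":{"moves":{"type":"array"}},"required":["moves"]}

```bash
mkdir -p pics; ls; cat > h.py <<'E'
from cell import *
import numpy as np, cv2
def world(name,pic_depth,cal=None):
    c=cal or get_calibration(name); K=np.array(c["K"]);R=np.array(c["R"]);t=np.array(c["t"]).ravel()
    d=pic_depth; h,w=d.shape
    uv=np.stack(np.meshgrid(np.arange(w),np.arange(h)),-1).reshape(-1,1,2).astype(float)
    n=cv2.undistortPoints(uv,K,np.array([c["k1"],0,0,0.])).reshape(h,w,2)
    P=np.dstack([n*d[...,None],d])
    return (P-t)@R   # R^T (P-t)
E
python3 - <<'E'
from h import *
for n in("scene","top"):
    p,d=read_camera(n); cv2.imwrite(f"pics/{n}0.png",p); np.savez(f"{n}0.npz",p=p,d=d,W=world(n,d))
    c=get_calibration(n); print(n,c)
s=state(); print(s)
E
```

```text
pics
scene {'K': array([[450.52179078,   0.        , 280.56230084],
       [  0.        , 450.52179078, 202.89891837],
       [  0.        ,   0.        ,   1.        ]]), 'k1': 0.05216123008573791, 'R': array([[ 0.62908497, -0.77724906, -0.01166176],
       [-0.52423338, -0.41312807, -0.74465063],
       [ 0.5739612 ,  0.474562  , -0.66735256]]), 't': array([-331.37930295,  335.29646667,  665.79349314])}
top {'K': array([[496.00984668,   0.        , 272.34918489],
       [  0.        , 496.00984668, 215.23836666],
       [  0.        ,   0.        ,   1.        ]]), 'k1': -0.006682289244940239, 'R': array([[-0.0121329 , -0.99989358, -0.00810021],
       [-0.98942543,  0.01317602, -0.14444274],
       [ 0.1445341 ,  0.00626205, -0.98948001]]), 't': array([   4.2008242 ,  515.66170572, 1291.15054117])}
{'t': 0.1, 'joints': array([ 1.23241995e+00,  4.91505586e-01,  1.55936747e+00,  2.69270451e-06,
        1.09166289e+00, -1.05631587e-01]), 'qvel': array([ 0.00084836, -0.00379069, -0.00178819, -0.00022161, -0.00099655,
       -0.00087992]), 'tau': array([ 2.12547297e-03, -6.13620543e+01, -2.58601642e+01,  6.93370099e-02,
        4.69801482e-02, -5.98985343e-05]), 'eef_pos': array([144.08739335, 607.96481089, 214.12350216]), 'tcp_rot': array([-3.14065487e+00, -1.01831174e-04,  2.90884658e+00]), 'ft_force': array([ 0.37342048, -0.70295366, -0.42930753]), 'moment': array([ 0.03998769,  0.01717313, -0.07553896]), 'grip_force': 0.0, 'opening': 0.998524975067494}
```

View pics/scene0.png

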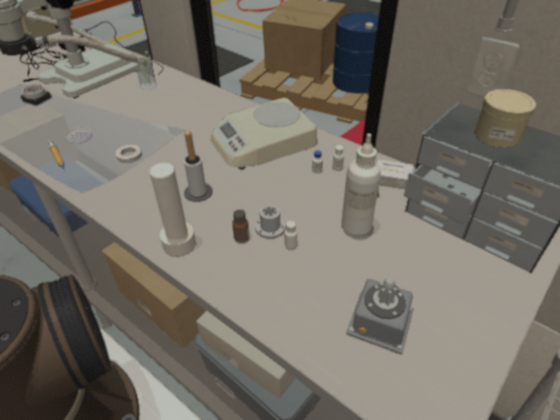

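View pics/top0.png

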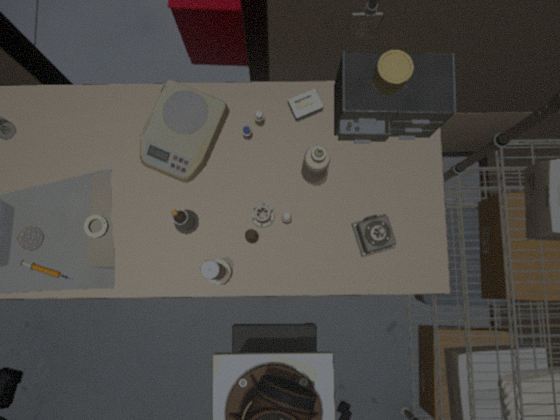

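The scene picture shows the brush in its stand at (195,170), the mandrel at (172,210), the dropper at (240,228), the flange at (269,222), the vial at (291,236), the wash bottle at (360,200) and the gearbox at (385,310). In the top picture they are at stand (183,217), mandrel (213,270), dropper (251,236), flange (263,215), vial (286,217), wash bottle (316,165) and gearbox (376,234).

```bash
python3 - <<'E'
from h import *
from scipy.optimize import least_squares
T=np.load("top0.npz");S=np.load("scene0.npz")
W=T["W"]
for n,(u,v) in dict(flange=(263,215),stand=(183,217),brushtop=(178,213),gear=(376,234),drop=(251,236),vial=(286,217),wash=(316,165),mandrel=(213,270),bench=(240,250)).items():
    print(n,W[v,u].round(1), T["d"][v,u])
def cl(name,W,c,r,z0,z1):
    P=W.reshape(-1,3); m=(np.hypot(P[:,0]-c[0],P[:,1]-c[1])<r)&(P[:,2]>z0)&(P[:,2]<z1); Q=P[m]
    if len(Q): print(name,len(Q),"mid",((Q.min(0)+Q.max(0))/2).round(1),"ext",np.ptp(Q,axis=0).round(1),"mean",Q.mean(0).round(1),"zmax",Q[:,2].max().round(1))
    return Q
for nm,A in(("top",W),("scene",S["W"])):
    print(nm)
    f=W[215,263]; cl("fl barrel",A,f,32,35,60); cl("fl disc",A,f,38,5,18)
    s=W[217,183]; cl("brush",A,s,45,130,190); cl("collar",A,s,30,85,105);cl("foot",A,s,45,3,30)
    g=W[234,376]; cl("box",A,g,75,55,66); cl("shaft",A,g,30,85,130);cl("sh tip",A,g,30,104,130)
    cl("drop",A,W[236,251],22,50,90);cl("vial",A,W[217,286],18,45,75);cl("wash",A,W[165,316],45,100,260);cl("mand",A,W[270,213],40,60,260)
E
```

```text
flange [522.2  23.6  -0.6] 1367.3364
stand [505.2 225.8  98.6] 1268.071
brushtop [507.5 228.1 152.3] 1215.2803
gear [ 457.1 -268.9   79.9] 1276.5256
drop [457.4  53.7  67.3] 1290.9933
vial [507.7 -38.4  56.5] 1308.4327
wash [ 620.  -111.7  165.6] 1216.1703
mandrel [366.1 136.6 190.9] 1156.0674
bench [426.8  87.6  -4.3] 1357.6222
top
fl barrel 151 mid [520.8  25.1  46.8] ext [43.5 42.7 19.2] mean [520.7  24.9  48.6] zmax 56.4
fl disc 207 mid [522.7  24.8  11.4] ext [69.6 63.2 12.7] mean [515.4  23.8   9.8] zmax 17.8
brush 50 mid [506.1 233.7 150.8] ext [14.2 13.2 40.7] mean [504.8 232.8 160. ] zmax 171.1
collar 133 mid [506.4 234.2  95. ] ext [37.3 37.6 19.3] mean [503.8 230.8  96. ] zmax 104.6
foot 190 mid [506.3 225.5  16.1] ext [85.9 85.3 26.3] mean [500.4 225.2   7.1] zmax 29.3
box 642 mid [ 462.6 -275.    60.5] ext [89.9 95.  11. ] mean [ 461.1 -274.9   60.3] zmax 66.0
shaft 78 mid [ 460.7 -276.   101.9] ext [24.8 26.1 32. ] mean [ 460.3 -274.5  104.5] zmax 118.0
sh tip 42 mid [ 462.8 -277.6  111.1] ext [18.6 18.9 13.7] mean [ 461.6 -276.   111.6] zmax 118.0
drop 80 mid [461.4  5
[... 771 characters left out ...]
6.3] mean [498.1 223.    9.8] zmax 29.3
box 1422 mid [ 459.6 -278.9   60.5] ext [97.4 94.  11. ] mean [ 449.8 -282.4   60.9] zmax 66.0
shaft 268 mid [ 459.3 -279.1  101. ] ext [25.8 26.8 31.8] mean [ 455.  -280.4  101.7] zmax 116.9
sh tip 107 mid [ 458.4 -280.   110.5] ext [16.1 20.  12.9] mean [ 456.9 -280.3  111.2] zmax 116.9
drop 167 mid [460.   53.8  61.5] ext [24.9 25.1 22.8] mean [457.3  50.3  64.8] zmax 72.9
vial 96 mid [507.9 -42.   54.3] ext [18.7 17.7 18.5] mean [505.8 -43.3  56.7] zmax 63.5
wash 1545 mid [ 631.6 -119.8  166.8] ext [ 53.   63.6 133.3] mean [ 623.6 -125.3  155.1] zmax 233.4
mand 1581 mid [364.9 141.4 128.5] ext [ 44.   45.9 137. ] mean [358.8 130.9 142.4] zmax 197.0
```

Request:
servo_tool:
  moves: [0.45,-0.47,0.27,-0.14,1,0.9,-0.94,0.27,-0.281,1,0.9,-0.94,0.27,-0.281,1,0.9,-0.94,0.27,-0.281,1,0.9,-0.94,0.27,-0.281,1,0.9,-0.94,0.27,-0.281,1,0.9,-0.94,0.27,-0.281,1,0.9,-0.94,0.27,-0.281,1,0.9,-0.94,0.27,-0.281,1,0.9,-0.94,0.27,-0.281,1,0.9,-0.94,0.27,-0.281,1,0.9,-0.94,0.27,-0.281,1]

```text
t: 1.1
eef_pos: [483.1, 253.4, 316.9]
tcp_rot: [-3.141, -0.0, 2.026]
ft_force: [-0.6, 0.8, -0.5]
opening: 0.998
grip_force: 0.0
```

```bash
python3 - <<'E'
from h import *
s=state(); print(s["t"],s["eef_pos"],s["tcp_rot"],s["joints"].round(2))
c=get_calibration("wrist"); print(c, -np.array(c["R"]).T@np.array(c["t"]).ravel())
E
```

```text
1.1 [483.10411129 253.36030905 316.89278683] [-3.14145178e+00 -5.38820594e-05  2.02592499e+00] [ 0.36  0.29  1.61  0.    1.25 -0.09]
{'K': array([[365.06115545,   0.        , 272.58612805],
       [  0.        , 365.06115545, 210.50152667],
       [  0.        ,   0.        ,   1.        ]]), 'k1': -0.022049118729201626, 'R': array([[ 8.98589486e-01,  4.38790284e-01, -1.47355306e-04],
       [ 4.21994113e-01, -8.64100836e-01,  2.74318637e-01],
       [ 1.20241023e-01, -2.46562026e-01, -9.61638843e-01]]), 't': array([-545.31155051,  -43.09071238,  493.86911437])} [448.81192562 323.81205904 486.66395447]
```

```bash
python3 - <<'E'
from h import *
c=get_calibration("wrist"); p,d=read_camera("wrist"); cv2.imwrite("pics/w1.png",p)
W=world("wrist",d,c); np.savez("w1.npz",p=p,d=d,W=W)
def cl(name,A,c,r,z0,z1):
    P=A.reshape(-1,3); m=(np.hypot(P[:,0]-c[0],P[:,1]-c[1])<r)&(P[:,2]>z0)&(P[:,2]<z1); Q=P[m]
    if len(Q): print(name,len(Q),"mid",((Q.min(0)+Q.max(0))/2).round(1),"ext",np.ptp(Q,axis=0).round(1),"mean",Q.mean(0).round(1))
s=(504.5,231.5); cl("brushtop",W,s,20,160,185);cl("brush",W,s,20,120,160); cl("collar",W,s,30,92,105);cl("foot",W,s,40,3,30)
f=(520,24);cl("fl barrel",W,f,32,40,60); cl("fl disc",W,f,38,5,18)
print(W[300:400:50,100:500:100].round(0).tolist())
print(state()["eef_pos"])
E
```

```text
brushtop 229 mid [504.8 234.7 165.3] ext [14.9 15.3  9.9] mean [504.3 236.  166.8]
brush 163 mid [504.  237.9 140. ] ext [13.3  9.2 39.6] mean [501.9 240.  141.3]
collar 654 mid [505.  235.   98.4] ext [38.9 38.7 12.8] mean [502.5 238.9  97. ]
foot 770 mid [505.1 235.8  16.3] ext [66.8 65.2 26.5] mean [499.  244.7   5.6]
fl barrel 94 mid [524.8  11.3  48.7] ext [28.6 17.2  5.8] mean [526.2   9.5  49.4]
fl disc 319 mid [512.4  42.6  11.1] ext [51.2 30.3 12.1] mean [509.3  46.9   9.6]
[[[338.0, -41.0, -1.0], [470.0, 62.0, 58.0], [607.0, 92.0, -0.0], [523.0, 282.0, 364.0]], [[434.0, 243.0, 399.0], [503.0, -28.0, 34.0], [647.0, 14.0, 0.0], [530.0, 266.0, 371.0]]]
[487.71884591 249.35319717 317.96060902]
```

View pics/w1.png

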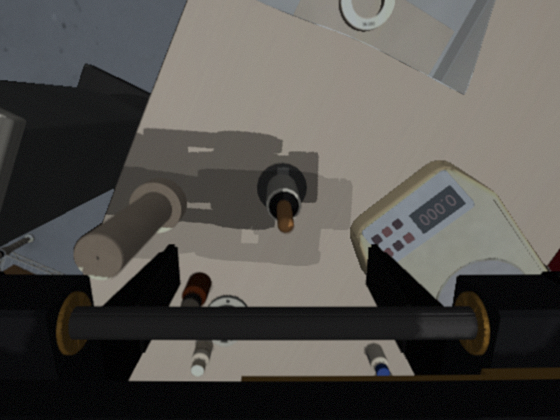

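The wrist picture shows the brush handle top at (286,225), the mandrel at left, the dropper at (197,290), the flange at (228,300) and the vial at (200,365), with the fingers lower in the frame. I move over the brush.

Request:
servo_tool:
  moves: [0.0425,-0.04,-0.1,0,1,0.0425,-0.04,-0.2,0,1,0.0425,-0.04,-0.3,0,1,0.0425,-0.04,-0.3,0,1,0.0425,-0.04,-0.3,0,1,0.0425,-0.04,-0.3,0,1]

```text
t: 1.65
eef_pos: [499.9, 239.7, 198.5]
tcp_rot: [3.14, 0.0, 2.026]
ft_force: [-0.1, -0.4, 1.2]
opening: 0.999
grip_force: 0.0
```

```bash
cat >> h.py <<'E'
def cl(name,A,c,r,z0,z1):
    P=A.reshape(-1,3); m=(np.hypot(P[:,0]-c[0],P[:,1]-c[1])<r)&(P[:,2]>z0)&(P[:,2]<z1); Q=P[m]
    if len(Q): print(name,len(Q),"mid",((Q.min(0)+Q.max(0))/2).round(1),"ext",np.ptp(Q,axis=0).round(1),"mean",Q.mean(0).round(1))
E
python3 - <<'E'
from h import *
s=state(); print(s["eef_pos"])
c=get_calibration("wrist"); p,d=read_camera("wrist")
W=world("wrist",d,c); s=(505,233); cl("brushtop",W,s,20,163,185);cl("foot",W,s,40,3,30); cl("collar",W,s,30,92,105)
E
```

```text
[499.87160873 239.73751593 198.46557472]
brushtop 504 mid [505.  235.2 166.6] ext [15.2 15.4  7.1] mean [504.5 236.  167.1]
foot 1388 mid [505.1 236.2  16.5] ext [67.4 64.1 27. ] mean [499.2 245.8   5.6]
collar 1290 mid [505.1 234.9  98.4] ext [38.9 38.8 12.9] mean [502.7 239.4  97. ]
```

Request:
servo_tool:
  moves: [0.0125,-0.013,0,0,1,0.0125,-0.013,-0.1,0,1,0.0125,-0.013,-0.194,0,1,0.0125,-0.013,-0.194,0,1,0.0125,-0.013,-0.194,0,0.3,0.0125,-0.013,-0.194,0,0.05,0.0125,-0.013,-0.194,0,0.0,0.0125,-0.013,-0.194,0,0.0,0.0125,-0.013,-0.194,0,0.0,0.0125,-0.013,-0.194,0,0.0,0.0125,-0.013,-0.194,0,0.0,0.0125,-0.013,-0.194,0,0.0]

```text
t: 2.7
eef_pos: [504.2, 234.0, 119.2]
tcp_rot: [3.141, 0.0, 2.026]
ft_force: [0.8, -0.4, -0.2]
opening: 0.496
grip_force: 0.0
```

Request:
servo_tool:
  moves: [0,0,0,0,0,0,0,0,0,0,0,0,0,0,0,0,0,0,0,0,0,0,0,0,0,0,0,0,0,0,0,0,0,0,0,0,0,0,0,0]

```text
t: 3.37
eef_pos: [504.1, 234.0, 118.9]
tcp_rot: [-3.142, -0.0, 2.026]
ft_force: [0.5, 0.2, -0.9]
opening: 0.167
grip_force: 30.0
```

Request:
servo_tool:
  moves: [0,0,0.1,0,0,0,0,0.2,0,0,0,0,0.2875,0,0,0.0375,-0.1,0.2875,0,0,0.0375,-0.2,0.2875,0,0,0.0375,-0.3,0.2875,0,0,0.0375,-0.4,0.2875,0,0,0.0375,-0.49,0.2875,0,0,0.0375,-0.523,0.2875,0,0,0.0375,-0.523,0.2875,0,0,0.0375,-0.523,0.2875,0,0,0.0375,-0.523,0.2875,0,0]

```text
t: 4.37
eef_pos: [519.1, 25.5, 234.0]
tcp_rot: [3.142, -0.0, 2.026]
ft_force: [0.1, -0.2, -0.4]
opening: 0.162
grip_force: 30.0
```

```bash
python3 - <<'E'
from h import *
s=state(); print(s["eef_pos"],s["opening"])
for n in("scene","top"):
    p,d=read_camera(n); A=world(n,d); e=s["eef_pos"]
    print(n); cl("bristle",A,e,15,118,180); cl("bristle low",A,e,15,118,140);cl("collar",A,e,30,195,215); cl("flange",A,(520,24),32,35,60); cl("fl disc",A,(520,24),38,5,18)
    if n=="scene": cv2.imwrite("pics/s2.png",cv2.resize(p[90:290,130:400],None,fx=2.9,fy=2.9))
c=get_calibration("wrist"); p,d=read_camera("wrist"); A=world("wrist",d,c); cl("w flange",A,(520,24),32,40,60)
cl("w disc",A,(520,24),38,6,18); cl("w collar",A,s["eef_pos"],30,195,215)
cv2.imwrite("pics/w2.png",p)
E
```

```text
[519.08443321  25.45499518 233.96167698] 0.16187063202467075
scene
bristle 168 mid [518.8  24.3 151.4] ext [15.5 14.6 57.1] mean [515.8  21.9 152.3]
bristle low 46 mid [519.4  24.5 131.4] ext [14.3 14.2 16.9] mean [516.2  21.9 131.8]
collar 101 mid [517.7  24.2 205.5] ext [32.5 35.3 18.9] mean [513.8  19.4 212.7]
flange 312 mid [519.1  22.2  44.2] ext [45.3 43.  18.2] mean [516.3  21.1  46.3]
fl disc 304 mid [518.3  23.8  11.5] ext [65.1 66.5 12.8] mean [508.3  14.1  10.4]
top
w flange 898 mid [519.4  25.2  45.9] ext [43.4 43.  11.7] mean [517.9  27.7  48.7]
w disc 1179 mid [519.2  25.   12. ] ext [65.2 65.4 12. ] mean [515.2  33.6   9.9]
w collar 1004 mid [518.1  30.6 211.6] ext [32.  24.5  6.8] mean [514.7  34.9 213.3]
```

View pics/s2.png

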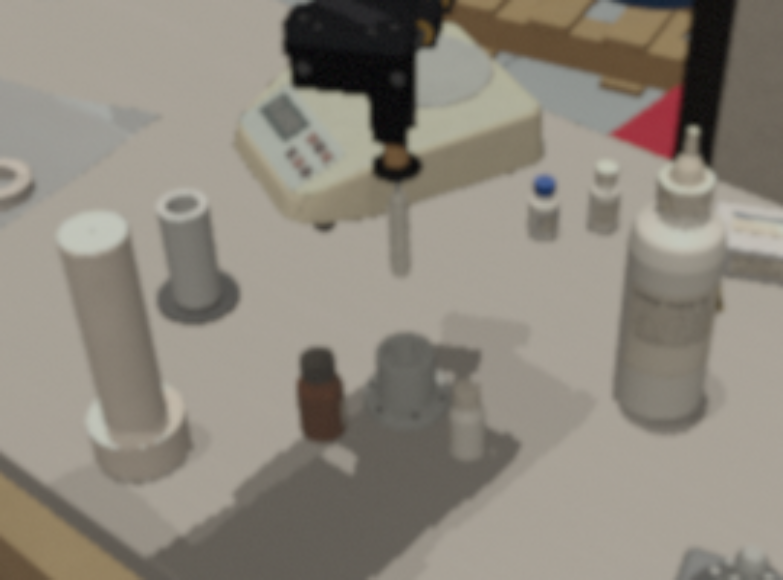

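The brush hangs over the flange (bristles at (400,235), flange at (405,370) in the crop), centred to about 1 mm. I scrub.

Request:
servo_tool:
  moves: [0,-0.0015,-0.06,0,0,0,-0.0015,-0.12,0,0,0,-0.0015,-0.16,0,0,0,-0.0015,-0.19,0,0,0,-0.0015,-0.21,0,0,0,-0.0015,-0.23,0,0,0,-0.0015,-0.25,0,0,0,-0.0015,-0.27,0,0,0,-0.0015,-0.284,0,0,0,-0.0015,-0.284,0,0,0,-0.0015,-0.284,0,0,0,-0.0015,-0.284,0,0]

```text
t: 5.52
eef_pos: [519.3, 24.1, 120.7]
tcp_rot: [3.141, 0.0, 2.026]
ft_force: [-0.6, 0.0, -0.9]
opening: 0.163
grip_force: 30.0
```

Request:
servo_tool:
  moves: [0,0,0.03,0,0,0,0,0.06,0,0,0,0,0.09,0,0,0,0,0.107,0,0,0,0,0.107,0,0,0,0,0.107,0,0,0,0,0.07,0,0,0,0,0.04,0,0,0,0,0.01,0,0,0,0,0,0,0,0,0,0,0,0,0,0,0,0,0]

```text
t: 6.52
eef_pos: [519.1, 24.2, 120.3]
tcp_rot: [-3.141, -0.0, 2.026]
ft_force: [-0.4, 0.6, -0.2]
opening: 0.161
grip_force: 30.0
```

Request:
servo_tool:
  moves: [0,0,0.03,0,0,0,0,0.06,0,0,0,0,0.09,0,0,0,0,0.107,0,0,0,0,0.107,0,0,0,0,0.107,0,0,0,0,0.07,0,0,0,0,0.04,0,0,0,0,0.01,0,0,0,0,0,0,0,0,0,0,0,0,0,0,0,0,0]

```text
t: 7.52
eef_pos: [519.1, 24.2, 120.3]
tcp_rot: [-3.141, -0.0, 2.026]
ft_force: [-0.0, -0.7, -0.8]
opening: 0.166
grip_force: 30.0
```

```bash
python3 - <<'E'
from h import *
s=state(); print(s["eef_pos"],s["opening"],s["ft_force"])
p,d=read_camera("scene"); A=world("scene",d); cl("collar",A,(519,24),30,75,112);cl("flange",A,(520,24),32,35,52); cl("fl disc",A,(520,24),38,5,18)
E
```

```text
[519.11628961  24.17546982 120.27511118] 0.16553822872150825 [-0.04229239 -0.68316035 -0.78581546]
collar 154 mid [517.9  22.3  93.8] ext [32.7 34.  35.6] mean [514.2  19.3 100.2]
flange 262 mid [518.3  23.3  43.5] ext [44.1 44.9 16.9] mean [513.2  18.9  46.2]
fl disc 299 mid [517.7  22.8  11.4] ext [64.8 68.8 12.6] mean [508.6  14.   10.9]
```

Request:
servo_tool:
  moves: [0,0,0.06,0,0,0,0,0.15,0,0,0,0,0.25,0,0,0,0,0.284,0,0,-0.0375,0.1,0.284,0,0,-0.0375,0.2,0.284,0,0,-0.0375,0.3,0.284,0,0,-0.0375,0.4,0.284,0,0,-0.0375,0.48,0.284,0,0,-0.0375,0.5245,0.284,0,0,-0.0375,0.5245,0.284,0,0,-0.0375,0.5245,0.284,0,0]

```text
t: 8.57
eef_pos: [503.9, 234.5, 234.3]
tcp_rot: [3.141, 0.0, 2.028]
ft_force: [-0.6, -0.1, -0.4]
opening: 0.163
grip_force: 30.0
```

```bash
python3 - <<'E'
from h import *
s=state(); print(s["eef_pos"],s["opening"],s["ft_force"])
c=(504.5,233)
p,d=read_camera("scene"); A=world("scene",d); cl("bristle",A,c,15,120,180);cl("tube",A,c,26,60,97); cl("foot",A,c,40,3,30)
E
```

```text
[503.89943268 234.53015412 234.34723994] 0.16291073169366005 [-0.62509989 -0.13300233 -0.36965859]
bristle 145 mid [503.  230.7 152. ] ext [14.8 14.3 55.2] mean [501.2 229.4 152.9]
tube 363 mid [504.9 232.5  78.4] ext [40.2 40.2 36.7] mean [501.2 227.6  82.2]
foot 348 mid [505.3 232.5  16.5] ext [67.8 69.  27. ] mean [497.2 223.7  10.2]
```

Request:
servo_tool:
  moves: [0.004,0.004,0,0,0,0.004,0.004,-0.05,0,0,0.004,0.004,-0.1,0,0,0.004,0.004,-0.15,0,0,0.004,0.004,-0.2,0,0,0.004,0.004,-0.25,0,0,0.004,0.004,-0.275,0,0,0.004,0.004,-0.284,0,0,0.004,0.004,-0.284,0,0,0.004,0.004,-0.284,0,0,0.004,0.004,-0.284,0,0,0.004,0.004,-0.284,0,0]

```text
t: 9.62
eef_pos: [506.1, 235.7, 121.4]
tcp_rot: [3.14, 0.0, 2.026]
ft_force: [-0.9, -0.9, -0.7]
opening: 0.16
grip_force: 30.0
```

Request:
servo_tool:
  moves: [0,0,0,0,0.3,0,0,0,0,0.6,0,0,0,0,0.6,0,0,0,0,0.6,0,0,0,0,0.6,0,0,0,0,0.6,0,0,0,0,0.6,0,0,0,0,0.6,0,0,0.05,0,0.6,0,0,0.12,0,0.6,0,0,0.22,0,0.6,0,0,0.3,0,0.6]

```text
t: 10.62
eef_pos: [505.7, 235.6, 242.4]
tcp_rot: [3.141, 0.0, 2.026]
ft_force: [0.9, 0.7, -0.6]
opening: 0.603
grip_force: 0.0
```

```bash
python3 - <<'E'
from h import *
s=state(); print(s["t"],s["eef_pos"],s["opening"])
c=(504.5,233)
p,d=read_camera("scene"); A=world("scene",d); cl("handle",A,c,20,110,145);cl("handle top",A,c,20,145,185);cl("collar",A,c,26,96,108)
E
```

```text
10.6167 [505.65700725 235.55653675 242.42825804] 0.6026799373387555
handle 101 mid [504.4 231.3 127.5] ext [16.6 14.3 34.7] mean [502.4 229.8 127.4]
handle top 86 mid [504.8 232.7 157.7] ext [14.6 15.4 24.6] mean [503.3 230.2 158.9]
collar 101 mid [503.8 233.  101.7] ext [36.6 32.4 11.3] mean [502.  229.2  99.9]
```

Request:
servo_tool:
  moves: [0.005,-0.1,0.02,0,0.65,0.005,-0.2,0.02,0,0.65,0.005,-0.3,0.02,0,0.65,0.005,-0.4,0.02,0,0.65,0.005,-0.474,0.02,0,0.65,0.005,-0.474,0.02,0,0.65,0.005,-0.474,0.02,0,0.65]

```text
t: 11.25
eef_pos: [507.7, 44.7, 248.3]
tcp_rot: [3.141, -0.0, 2.023]
ft_force: [0.1, 0.2, -0.2]
opening: 0.651
grip_force: 0.0
```

```bash
python3 - <<'E'
from h import *
s=state(); print(s["t"],s["eef_pos"],s["opening"])
c=get_calibration("wrist"); p,d=read_camera("wrist"); A=world("wrist",d,c); np.savez("wf.npz",p=p,d=d,W=A)
f=(519,24);cl("w flange",A,f,32,40,60);cl("w disc",A,f,38,6,18)
cl("drop",A,(460,54),22,50,80);cl("vial",A,(508,-40),18,45,70)
cv2.imwrite("pics/wf.png",p)
E
```

```text
11.25 [507.74285751  44.71039688 248.30618417] 0.6513796583064669
w flange 945 mid [519.3  24.9  46. ] ext [43.3 43.4 11.9] mean [519.   25.6  48.5]
w disc 1067 mid [519.5  25.2  12. ] ext [65.8 64.5 11.9] mean [514.7  34.4   9.9]
drop 575 mid [460.5  55.3  60.9] ext [25.  24.7 21.8] mean [460.8  56.1  68.4]
vial 306 mid [508.4 -39.6  53.7] ext [18.8 18.9 17.3] mean [508.1 -38.1  58.3]
```

Request:
servo_tool:
  moves: [-0.02,-0.1,0.05,0,0.65,-0.04,-0.2,0.1,0,0.65,-0.06,-0.3,0.15,0,0.65,-0.08,-0.4,0.15,0,0.65,-0.1,-0.5,0.15,0,0.65,-0.12,-0.6,0.15,0,0.65,-0.15,-0.7,0.15,0,0.65,-0.15,-0.745,0.15,0,0.65,-0.15,-0.745,0.15,0,0.65,-0.15,-0.745,0.15,0,0.65,-0.15,-0.745,0.15,0,0.65]

```text
t: 12.22
eef_pos: [448.2, -250.8, 308.1]
tcp_rot: [3.141, -0.001, 2.027]
ft_force: [0.0, 0.3, -0.1]
opening: 0.649
grip_force: 0.0
```

```bash
python3 - <<'E'
from h import *
s=state(); print(s["t"],s["eef_pos"],s["opening"])
c=get_calibration("wrist"); p,d=read_camera("wrist"); A=world("wrist",d,c); np.savez("wg.npz",p=p,d=d,W=A)
g=(460,-278);cl("tip",A,g,30,105,125);cl("teeth",A,g,30,75,104);cl("shoulder",A,g,26,66,71);cl("box",A,g,75,58,66)
F=np.load("wf.npz")
def orth(p,W,c,z0,z1,h,s=6):  # top-down picture of points in a height band, s px per mm
    n=2*h*s; o=np.zeros((n,n,3),np.uint8); m=(W[...,2]>z0)&(W[...,2]<z1)
    for P,col in zip(W[m],p[m]):
        r=int((c[0]+h-P[0])*s); q=int((c[1]+h-P[1])*s)
        if 0<=r<n and 0<=q<n: cv2.circle(o,(q,r),4,[int(v) for v in col],-1)
    return o
a=orth(F["p"],F["W"],(519.3,25),20,58,30); b=orth(p,A,(460,-277),66,125,30)
cv2.imwrite("pics/orth.png",np.hstack([a,b]))
cr=[]
for P,Wd,c0 in((F["p"],F["W"],(519.3,25,50)),(p,A,(460,-277,105))):
    i=np.unravel_index(np.argmin(np.where(np.isfinite(Wd).all(-1),np.linalg.norm(Wd-np.array(c0),axis=-1),1e9)),Wd.shape[:2]); print(i)
    y,x=max(i[0]-38,0),max(i[1]-38,0); cr.append(cv2.resize(P[y:y+76,x:x+76],(399,399),interpolation=cv2.INTER_CUBIC))
cv2.imwrite("pics/crops.png",np.hstack(cr))
E
```

```text
12.2167 [ 448.16330247 -250.77313133  308.13915745] 0.6490865818899795
tip 228 mid [ 460.3 -277.   110.9] ext [17.5 17.4 10.8] mean [ 459.7 -275.8  112.3]
teeth 260 mid [ 460.3 -277.    89.4] ext [26.8 26.9 28.6] mean [ 457.9 -273.    93.4]
shoulder 403 mid [ 462.1 -277.3   68.5] ext [42.3 45.4  5. ] mean [ 457.7 -271.3   67.8]
box 2652 mid [ 460.2 -276.3   62. ] ext [93.  92.5  8. ] mean [ 459.1 -274.3   61.8]
(np.int64(199), np.int64(269))
(np.int64(205), np.int64(272))
```

View pics/crops.png

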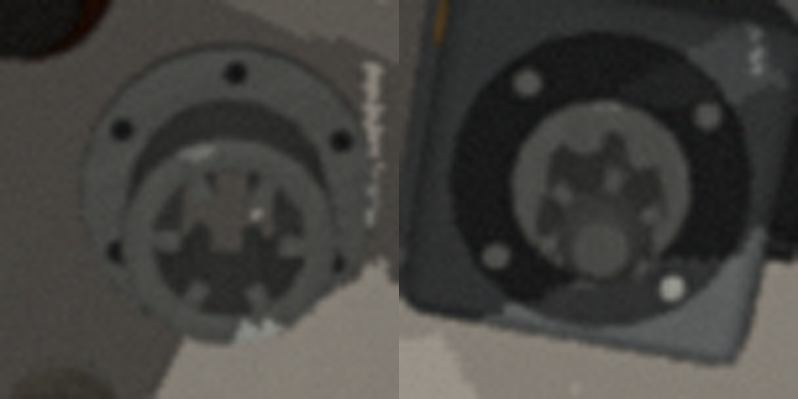

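View pics/orth.png

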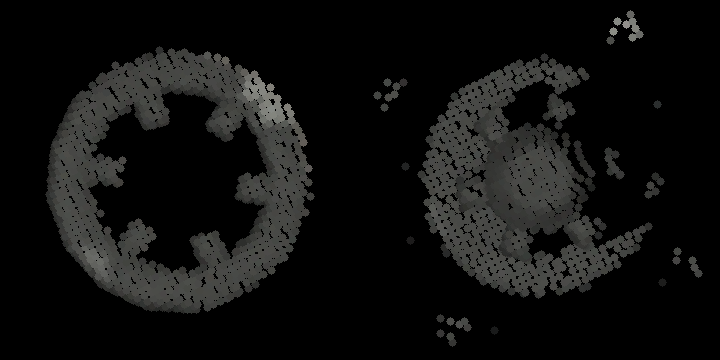

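The crop shows the six bore teeth around (230,240) on the left. On the right are the shaft tip at (600,245) and its teeth on the shoulder. By the ortho picture the flange teeth lie at about 23° and the shaft teeth at about 41° (mod 60); I compute both.

```bash
python3 - <<'E'
from h import *
F=np.load("wf.npz")["W"];G=np.load("wg.npz")["W"]
def ph(A,c,z0,z1,r0,r1):
    P=A.reshape(-1,3);d=P[:,:2]-c;r=np.hypot(*d.T);m=(P[:,2]>z0)&(P[:,2]<z1)&(r>r0)&(r<r1)
    a=np.arctan2(d[m,1],d[m,0]); z=np.exp(6j*a).mean(); print(m.sum(),abs(z).round(2),np.degrees(np.angle(z)/6)%60, np.sort(np.degrees(a)%60)[::max(1,m.sum()//8)].round(0))
for r in((10,13),(10.5,14)): ph(F,np.array([519.3,25.]),44,56,*r)
for z in((90,105),(96,105)): ph(G,np.array([460.3,-277.]),*z,10,15)
E
```

```text
82 0.78 23.20707726015119 [12. 15. 17. 19. 23. 26. 29. 31. 34.]
97 0.79 23.020865248596927 [12. 15. 18. 20. 24. 26. 29. 31. 34.]
117 0.74 41.84661549166315 [30. 33. 35. 38. 42. 45. 48. 50. 52.]
89 0.77 41.69744187327336 [30. 33. 36. 39. 42. 45. 48. 50. 55.]
```

Request:
servo_tool:
  moves: [0.02,0.1,0,0,0.65,0.05,0.2,0,0,0.65,0.08,0.3,0,0,0.65,0.11,0.4,-0.05,0,0.65,0.14,0.5,-0.1,0,0.65,0.16,0.6,-0.15,0,0.65,0.178,0.69,-0.2,0,0.65,0.178,0.69,-0.3,0,0.65,0.178,0.69,-0.4,0,0.65,0.178,0.69,-0.45,0,0.65,0.178,0.69,-0.5,0,0.65,0.178,0.69,-0.5,0,0.65]

```text
t: 13.27
eef_pos: [517.0, 25.8, 105.3]
tcp_rot: [-3.137, -0.003, 2.029]
ft_force: [0.2, -0.0, -0.5]
opening: 0.65
grip_force: 0.0
```

```bash
python3 - <<'E'
from h import *
s=state(); print(s["t"],s["eef_pos"],s["opening"],s["tcp_rot"])
c=get_calibration("wrist"); p,d=read_camera("wrist"); A=world("wrist",d,c)
f=(519,24);cl("w flange",A,f,32,40,60);cl("w disc",A,f,38,6,18)
print(state()["eef_pos"])
E
```

```text
13.2667 [517.01415504  25.84995712 105.2520042 ] 0.6495645292416649 [-3.13684695e+00 -2.94410321e-03  2.02856663e+00]
w flange 2425 mid [519.4  25.2  46.1] ext [43.6 43.4 12.1] mean [518.9  25.9  48.4]
w disc 2329 mid [519.2  26.1  12. ] ext [65.3 62.9 11.9] mean [514.   35.8  10. ]
[517.99667094  25.46549835 107.3090281 ]
```

Request:
servo_tool:
  moves: [0.003,-0.001,-0.1,0,0.65,0.003,-0.001,-0.18,0,0.65,0.003,-0.001,-0.22,0,0.65,0.003,-0.001,-0.228,0,0.65,0.003,-0.001,-0.228,0,0.65,0.003,-0.001,-0.228,0,0.4,0.003,-0.001,-0.228,0,0.3,0.003,-0.001,-0.228,0,0.2,0.003,-0.001,-0.228,0,0.2,0.003,-0.001,-0.228,0,0.2,0.003,-0.001,-0.228,0,0.2,0.003,-0.001,-0.228,0,0.2]

```text
t: 14.32
eef_pos: [520.6, 23.5, 18.5]
tcp_rot: [3.14, 0.001, 2.026]
ft_force: [-1.7, 0.1, 9.6]
opening: 0.461
grip_force: 30.0
```

```bash
python3 - <<'E'
from h import *
s=state(); print(s["t"],s["eef_pos"],s["opening"],s["grip_force"],s["tcp_rot"],s["ft_force"])
c=get_calibration("wrist"); p,d=read_camera("wrist"); A=world("wrist",d,c)
f=(519,24);cl("w disc",A,f,38,6,18)
p,d=read_camera("scene"); A=world("scene",d); cl("fl disc",A,(519,24),38,5,18)
E
```

```text
14.3167 [520.57521118  23.53516923  18.50630868] 0.461077551690228 30.00578636303544 [3.14008629e+00 9.42936146e-04 2.02632353e+00] [-1.66142022  0.12363497  9.64582811]
w disc 3832 mid [517.6  33.9  12. ] ext [61.1 48.3 12. ] mean [512.4  40.4  10.2]
fl disc 287 mid [520.6  22.4  11.4] ext [68.6 63.  12.8] mean [509.4  13.2  10.3]
```

Request:
servo_tool:
  moves: [0,0,0.05,0,0.2,0,0,0.13,0,0.2,0,0,0.22,0,0.2,-0.05,0,0.3,0,0.2,-0.1,-0.05,0.367,0,0.2,-0.1495,-0.15,0.367,0,0.2,-0.1495,-0.25,0.367,0,0.2,-0.1495,-0.35,0.367,0,0.2,-0.1495,-0.45,0.367,0,0.2,-0.1495,-0.53,0.367,0,0.2,-0.1495,-0.58,0.367,0,0.2,-0.1495,-0.6,0.367,0,0.2]

```text
t: 15.42
eef_pos: [460.0, -219.1, 164.2]
tcp_rot: [3.141, 0.001, 2.023]
ft_force: [0.4, 1.2, -5.0]
opening: 0.458
grip_force: 30.0
```

Request:
servo_tool:
  moves: [0,-0.04,0,-0.02,0.2,0,-0.08,0,-0.04,0.2,0,-0.12,0,-0.063,0.2,0,-0.15,0,-0.063,0.2,0,-0.156,0,-0.063,0.2,0,-0.156,0,-0.063,0.2,0,-0.156,0,-0.063,0.2,0,-0.156,0,-0.063,0.2]

```text
t: 16.08
eef_pos: [460.3, -277.9, 164.0]
tcp_rot: [-3.141, -0.0, 1.83]
ft_force: [-0.9, 0.2, -4.2]
opening: 0.456
grip_force: 30.0
```

```bash
python3 - <<'E'
from h import *
s=state(); print(s["t"],s["eef_pos"],s["opening"],s["grip_force"],s["tcp_rot"],s["ft_force"])
g=(460.3,-277)
p,d=read_camera("scene"); A=world("scene",d); cl("fl disc",A,g,38,140,158);cl("fl rim",A,g,38,140,150);cl("sh tip",A,g,30,104,120);cl("shaft",A,g,30,75,120);cl("box",A,g,75,55,66)
cv2.imwrite("pics/s3.png",cv2.resize(p[200:350,300:480],None,fx=4,fy=4))
E
```

```text
16.0833 [ 460.26964175 -277.87885172  163.98300487] 0.4559825655187177 29.99930776655674 [-3.14148175e+00 -4.49033713e-04  1.82975625e+00] [-0.92948022  0.22120362 -4.15943358]
fl disc 486 mid [ 445.1 -279.5  151.9] ext [40.5 62.9 12.1] mean [ 438.5 -284.2  153.8]
fl rim 71 mid [ 441.4 -279.8  147.9] ext [31.5 62.1  4.2] mean [ 433.6 -284.4  148.2]
sh tip 51 mid [ 455.7 -280.3  109.1] ext [11.  14.7 10.2] mean [ 454.2 -281.1  108.8]
shaft 279 mid [ 459.5 -279.    94.6] ext [25.8 27.2 39.2] mean [ 453.8 -280.7   94.3]
box 1401 mid [ 458.6 -279.    60.5] ext [95.2 94.8 11. ] mean [ 449.9 -282.7   60.8]
```

View pics/s3.png

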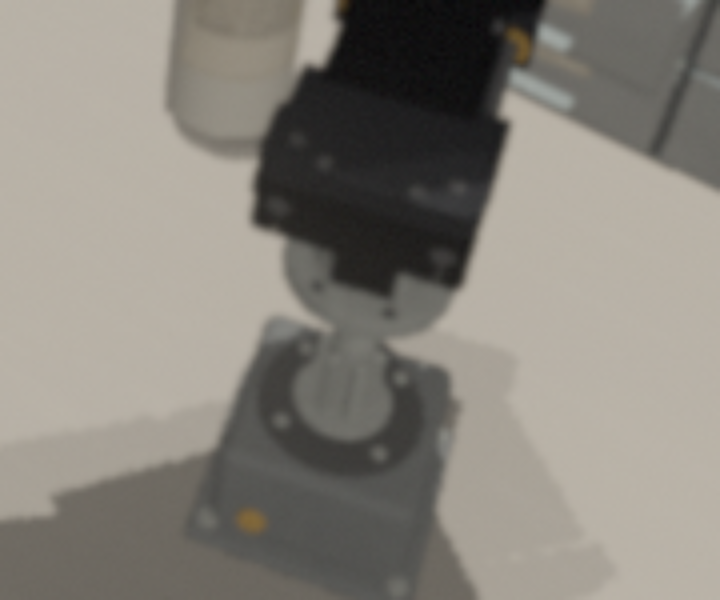

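The crop shows the flange held upright (disc at (370,290)) above the shaft tip at (355,340), close to coaxial. I fit the disc edge to refine it.

```bash
python3 - <<'E'
from h import *
from scipy.optimize import least_squares
def fit(A,c,z0,z1,R,a0,a1):
    P=A.reshape(-1,3);c=np.array(c,float)
    for _ in range(3):
        d=P[:,:2]-c;r=np.hypot(*d.T);m=(P[:,2]>z0)&(P[:,2]<z1)&(r<R+6)
        a=np.degrees(np.arctan2(d[:,1],d[:,0]))%360; E=[]
        for b in range(a0,a1,6):
            k=m&(a>=b)&(a<b+6)
            if k.sum()>=3: E.append(P[k][np.argsort(r[k])[-2],:2])
        E=np.array(E); c=least_squares(lambda q:np.hypot(*(E-q).T)-R,c,loss="soft_l1").x
    return c.round(2),len(E)
S0=np.load("scene0.npz")["W"]; p,d=read_camera("scene"); S=world("scene",d)
for a in((120,310),(140,290)):
    print("bench",fit(S0,(519,23),4,15,33,*a)," held",fit(S,(459,-279),148,160,33,*a),fit(S,(459,-279),146,158,33,*a))
    print("shaft teeth0",fit(S0,(459.5,-279),80,100,13.5,*a),"shoulder",fit(S0,(459.5,-279),65.5,71,20,*a),"nose",fit(S0,(459.5,-279),104,111,9,*a),fit(S,(459.5,-279),104,111,9,*a))
print(state()["eef_pos"])
E
```

```text
bench (array([520.03,  23.94]), 32)  held (array([ 458.82, -277.77]), 27) (array([ 458.78, -277.75]), 27)
shaft teeth0 (array([ 461.22, -278.09]), 17) shoulder (array([ 461.13, -278.13]), 31) nose (array([ 460.67, -278.72]), 4) (array([ 460.68, -278.19]), 6)
bench (array([520.14,  23.85]), 25)  held (array([ 458.65, -277.75]), 23) (array([ 458.64, -277.74]), 23)
shaft teeth0 (array([ 461.45, -278.11]), 17) shoulder (array([ 460.92, -278.46]), 25) nose (array([ 460.82, -279.26]), 8) (array([ 460.77, -278.8 ]), 5)
[ 460.38115801 -278.05711823  164.04869892]
```

Request:
servo_tool:
  moves: [0.0035,-0.0015,0,0,0.2,0.0035,-0.0015,-0.03,0,0.2,0.0035,-0.0015,-0.06,0,0.2,0.0035,-0.0015,-0.075,0,0.2,0.0035,-0.0015,-0.085,0,0.2,0.0035,-0.0015,-0.09,0,0.2,0.0035,-0.0015,-0.09,0,0.2,0.0035,-0.0015,-0.09,0,0.2]

```text
t: 16.85
eef_pos: [461.9, -279.5, 128.3]
tcp_rot: [3.141, 0.0, 1.828]
ft_force: [-0.4, 0.1, -4.7]
opening: 0.456
grip_force: 30.0
```

Request:
servo_tool:
  moves: [0,0,-0.008,0,0.2,0,0,-0.012,0,0.2,0,0,-0.012,0,0.2,0,0,-0.012,0,0.2]

```text
t: 17.18
eef_pos: [461.7, -279.4, 123.2]
tcp_rot: [3.142, -0.0, 1.828]
ft_force: [0.4, 0.9, -4.4]
opening: 0.468
grip_force: 30.0
```

```bash
python3 - <<'E'
from h import *
s=state(); print(s["t"],s["eef_pos"],s["tcp_rot"],s["ft_force"],s["moment"])
E
```

```text
17.1833 [ 461.70584341 -279.39774654  123.15354699] [ 3.14156445e+00 -8.04423468e-05  1.82809139e+00] [ 0.35166457  0.90855388 -4.38385422] [-0.07085803  0.07922389  0.01836842]
```

Request:
servo_tool:
  moves: [0,0,-0.004,0,0.2,0,0,-0.008,0,0.2,0,0,-0.012,0,0.2,0,0,-0.016,0,0.2,0,0,-0.016,0,0.2,0,0,-0.016,0,0.2]

```text
t: 17.68
eef_pos: [461.7, -279.4, 116.6]
tcp_rot: [-3.141, -0.0, 1.828]
ft_force: [-0.1, 1.6, -4.3]
opening: 0.461
grip_force: 30.0
```

Request:
servo_tool:
  moves: [0,0,-0.005,0,0.2,0,0,-0.01,0,0.2,0,0,-0.015,0,0.2,0,0,-0.02,0,0.2,0,0,-0.025,0,0.2,0,0,-0.03,0,0.2,0,0,-0.035,0,0.2,0,0,-0.04,0,0.2,0,0,-0.045,0,0.2,0,0,-0.05,0,0.2,0,0,-0.05,0,0.2]

```text
t: 18.6
eef_pos: [461.7, -279.4, 96.4]
tcp_rot: [-3.141, -0.0, 1.828]
ft_force: [-1.6, -0.4, -4.2]
opening: 0.46
grip_force: 30.0
```

Request:
servo_tool:
  moves: [0,0,-0.007,0,0.2,0,0,-0.014,0,0.2,0,0,-0.019,0,0.2,0,0,-0.023,0,0.2,0,0,-0.025,0,0.2,0,0,-0.026,0,0.2,0,0,-0.026,0,0.2]

```text
t: 19.18
eef_pos: [461.7, -279.4, 86.6]
tcp_rot: [3.141, 0.0, 1.828]
ft_force: [-1.9, 1.9, 0.7]
opening: 0.459
grip_force: 30.0
```

Request:
servo_tool:
  moves: [0,0,-0.003,0,0.2,0,0,-0.003,0,0.2,0,0,-0.003,0,0.2]

```text
t: 19.43
eef_pos: [461.7, -279.4, 86.4]
tcp_rot: [3.141, 0.001, 1.828]
ft_force: [-4.9, 3.7, 14.7]
opening: 0.457
grip_force: 30.0
```

Request:
servo_tool:
  moves: [0,0,0,0,0.65,0,0,0,0,0.65,0,0,0,0,0.65,0,0,0,0,0.65,0,0,0.05,0,0.65,0,0,0.12,0,0.65,0,0,0.22,0,0.65,0,0,0.32,0,0.65,-0.02,0.05,0.4,0,0.65,-0.03,0.065,0.45,0,0.65,-0.03,0.065,0.45,0,0.65,-0.03,0.065,0.45,0,0.65]

```text
t: 20.43
eef_pos: [449.9, -253.4, 265.9]
tcp_rot: [3.14, 0.002, 1.828]
ft_force: [-0.5, -0.1, -0.9]
opening: 0.648
grip_force: 0.0
```

```bash
python3 - <<'E'
from h import *
s=state(); print(s["t"],s["eef_pos"],s["opening"],s["ft_force"])
c=get_calibration("wrist"); p,d=read_camera("wrist"); A=world("wrist",d,c); g=(460.3,-277)
cl("fl top",A,g,32,112,124);cl("disc",A,g,38,73,84);cl("tip",A,g,6,100,124)
p,d=read_camera("scene"); A=world("scene",d); cl("s top",A,g,32,110,124);cl("s disc",A,g,38,74,84);cl("handle",A,(504.5,233),20,110,185)
cv2.imwrite("pics/s4.png",p)
E
```

```text
20.4333 [ 449.94950316 -253.43322662  265.92063473] 0.6482933671278551 [-0.49072127 -0.10700181 -0.85789566]
fl top 1309 mid [ 460.9 -277.7  115.9] ext [43.3 43.6  7.7] mean [ 460.6 -276.9  116.6]
disc 1245 mid [ 461.1 -275.    78.5] ext [65.3 59.9 10.8] mean [ 457.2 -265.5   77.6]
tip 130 mid [ 460.3 -276.9  114.1] ext [11.7 11.5  5.3] mean [ 460.3 -276.7  114.6]
s top 505 mid [ 459.7 -279.   115.2] ext [45.  44.4 10.3] mean [ 458.3 -280.2  115.9]
s disc 515 mid [ 457.4 -279.2   79. ] ext [61.4 65.2  9.6] mean [ 447.4 -283.8   78.2]
handle 187 mid [504.4 233.1 140.4] ext [16.3 17.2 60.7] mean [502.9 230.  142. ]
```

View pics/s4.png

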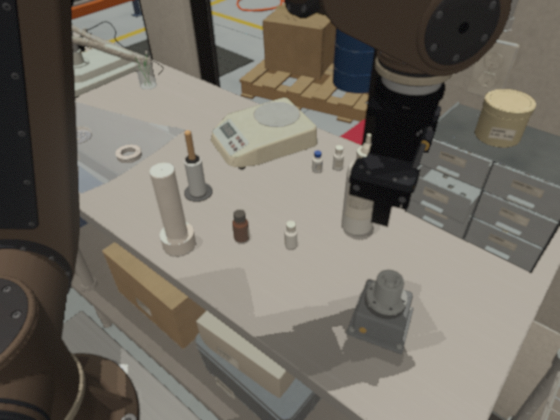

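The flange sits home on the gearbox at (388,297): its top is at about 117 mm and it is about 1 mm off the axis. The brush stands in its tube at (193,165) and the bystanders are where they were.

```bash
python3 -c "
from cell import *
print(job_done())"
```

```text
the job is handed in; nothing more can be done
None
```

The job is handed in at about 20.5 s of the 72 s allowed: I scrubbed the bore three times, stood the brush back in its tube and pushed the flange home on the shaft. It slid into mesh without rocking because I pre-set its angle from the wrist camera; the hand-in returned no verdict.

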